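# Latch the spring compressor at its middle notch

### The arm

A 6-joint arm with a two-finger parallel gripper is mounted at the origin on the work surface. World frame = base frame: x ahead of the robot, y to its left, z up, the work surface at z = 0. Lengths are in m, angles in rad, forces in N, time in s.
With the tool pointing down it reaches from about 0.4 to 0.825 m from the base axis. Payload 7 kg.
Tool frame: the origin (TCP) lies between the finger pads; the fingertips stand manip.tcp_to_tips ahead of it and the grasp point (between the pads) lies 3 mm ahead of it (manip.tcp_to_tips is the distance from the TCP to the fingertips, in m); z points along the fingers, y is the line along which they close (so a half turn about z gives the same grasp; the last joint's range is limited). The gripper opens to 88 mm and grips with 3 to 60 N. Pads are 19 mm wide; open, the fingers measure 130 mm over their backs; the gripper's body (78 mm by 193 mm) begins 47 mm behind the grasp point.
Start: joints at [1.472, 0.359, 0.012, 0, -1.224, -0.288], TCP at [0.255, 0.625, 0.212] pointing down, gripper open.
Joint ranges: [-3.07, 3.07], [-1.43, 2.12], [-1.02, 1.25], [-3.03, 1.67], [-3.05, -0], [-3.03, 3.03]. Speed limits (rad/s): [2.39, 2.39, 3.01, 3.14, 3.14, 3.14].

### API

Orientations are given as a rotation vector (axis times angle).
In Python, from bench import manip gives the robot as it stands.
- The arm moves only by the tool play_rows, never from a script. Its argument "plan" is a list of rows, each a list of 5 numbers: the finger opening in mm, from 0 to 87.6, then the shift along the tool's x, y, z in mm, then the turn about the tool's z in rad. A call has exactly 10 rows; each row shifts and turns the commanded pose from where the row before left it, along the tool's axes as they then stand; what a row does not reach is not made up. A row lasts 1/10 s, in which the tool goes at most 50 mm and 8.59 degrees, less where a joint would pass 70% of its speed; a pose out of reach is approached as far as the arm can. A call with a gripper value outside its range is refused whole. The fingers move at their own pace and stop on an object; "squeeze" is the grip in N (left out, the last holds). Time passes only in rows, so rows that do not move let the fingers close, or fill a call up. It gives the time, the measured TCP pose, the force, the opening and the grip force at its end, in the units of the state.
- manip.get_state(): the state, without advancing time (a new reading comes with each control period).
- manip.camera(name): name is "side" or "top" or "wrist"; returns a dict with "pixels" (480x640x3 uint8, red, green, blue), "fx", "fy", "cx", "cy" (pixels), "world_from_camera" (4x4, takes a point from camera to world coordinates). Camera axes: x right, y down, z forward; pixel columns grow to the right and rows downward; lengths in m; the calibration is good to about 2 mm. A picture is of the moment at which its call begins. There is no depth.
- manip.close_job(): hands the job in; it is judged then, once.
The state is a dict: "clock": time; "joints": joint angles; "qvel": joint speeds; "tau": joint torques, N m; "tool_pos": TCP position; "eef_rot": TCP orientation; "wrist_force": force on the tool from outside, world axes, zero at the start; "ft_torque": the same for the moment, N m; "gripper_width": finger opening in m; "grip_force": force on a finger pad.
Only numpy, scipy, OpenCV 4.12 (cv2) and the standard library are available. Lean on these libraries where they do the work, as an engineer would, in place of code of your own. Each camera call takes 0.05 s, during which the arm holds its last target. There are 200 camera calls.

### The job

Set the bench spring compressor to hold its spring half compressed: with the closed fingertips push the slide in by its round black pad until the catch has clicked past the second of the slide's three teeth but not the third, then let go, so that the spring sends the slide back and it stays latched on that middle tooth. Only push: do not grip the pad, leave the catch to ride and drop by itself, and leave the other things on the bench where they are.

Things in the scene. Friction and masses are not known exactly. Their poses are not given: they have to be found in the camera images.
- compressor: bench spring compressor, bolted down, base plate 260 long (x) x 100 wide x 12 thick; origin: centre of the plate's underside, on the bench. x is the axis of slide and spring, points the way the slide is pushed in, and runs 50 above the bench. At x -110 to -50 the grey slide guide (56 wide, 85 tall), at 75 to 105 the anvil block (72 tall), between them the open coil spring.
- slide: the slide with the round flat black push pad on its near end, 50 dia, 12 thick. Origin: centre of the pad's face, to push on, 50 above the bench (187 before the compressor's origin with the slide fully out); x points into the face, along the push; z up. Free space before the pad down to the bench; behind it only the 18 square bar, 65 long up to the guide when fully out.
- slide_travel (a joint): travel of the slide, m: 0 fully out, grows as pushed in, 0.056 hard stop. Sprung outwards: 5 N at 0, 11 N at 0.032, 15 N at 0.056, plus 1 to 2 N for the catch. Let go, it comes back to rest at 0, or on tooth 1, 2 or 3 at 0.016, 0.032 (middle), 0.048, the last tooth to pass the catch. For the middle one let go between 0.034 and 0.047. At the start it rests fully out.
- tooth2 (a point): the upright face of the middle one of the three ratchet teeth on top of the slide bar, at its foot, 59 above the bench; moves with the slide. The teeth are 6 high, 16 apart along x, sloping down away from the pad; the first is the farthest from the pad.
- catch_angle (a joint): angle of the catch, rad: 0 when its nose is fully down between the teeth, about 0.15 as it rides over a tooth; sprung downwards.
- catch: the steel catch (pawl), 60 long, on top of the slide guide between its cheeks. Origin: its pivot pin, 75 above the bench and 100 before the compressor's origin; the nose lies 35 further along x, down in the teeth; the thumb tail rises towards the pad to 95 above the bench.
- spray_can: bystander: aerosol can with a red cap, 53 dia x 180 tall, standing; origin at the centre of its underside
- oil_bottle: bystander: small amber oil bottle, 34 dia x 85 tall, standing; origin at the centre of its underside
- hammer: bystander: soft-faced hammer lying flat, 220 long, wooden handle towards its -x, head 81 wide, 27 tall; origin at the centre of its underside
- pin_punch: bystander: pin punch lying flat, 105 long, 9 thick; origin at the centre of its underside
- clip_dish: bystander: shallow steel dish of retaining clips, 75 x 75 x 20; origin at the centre of its underside
- spare_spring: bystander: loose coil spring lying down, 85 long, 24 dia; origin at the centre of its underside
- pliers: bystander: circlip pliers with red grips lying flat, 170 long, 65 wide, 12 tall, grips towards its -x; origin under the rivet, 50 from the tips
- star_knob: bystander: black star knob, 46 across, 14 tall; origin at the centre of its underside

How it is judged:
By the outcome, as a careful person would: the job done as asked, in the order asked, and still so for the second after the job is handed in, with the robot touching nothing.
It also fails if it takes over 42 s, if anything falls off the work surface, if the arm or the gripper's body presses on something with over 40 N, if the wrist force passes 120 N, or if a joint passes its speed limit or range.

## Working session

There is one attempt and no reset: what is moved stays moved. The work goes in short steps, Python scripts to look and compute and a tool call to move; the robot and the scene stay as the last step left them, time stands still between calls to the robot, and variables do not carry over. Pictures are saved under pics/ and viewed, at most 10 in all, crops included, and the job is handed in when it is done.

Besides the shell and the picture viewer there is one more tool, called after "Call:" by a JSON object that holds its "op" and its "data". play_rows: Moves the arm, as the interface text tells. Its arguments: {"type":"object","properties":{"plan":{"type":"array","items":{"type":"array","items":{"type":"number"}}},"squeeze":{"type":"number"}},"required":["plan"]}

```bash
mkdir -p pics; python3 - <<'E'
from bench import manip
import cv2,numpy as np
s=manip.get_state();print(s, manip.tcp_to_tips)
for n in("top","side"):
    c=manip.camera(n);cv2.imwrite(f"pics/{n}0.png",c["pixels"][:,:,::-1]);print(n,c["fx"],c["cx"],c["cy"],np.round(c["world_from_camera"],3))
E
```

```text
{'clock': 0.0, 'joints': array([ 1.47205915e+00,  3.59365916e-01,  1.10557073e-02, -3.30112306e-04,
       -1.22410127e+00, -2.88097958e-01]), 'qvel': array([ 0.00128042,  0.00066462,  0.00114916,  0.0010148 , -0.00036461,
       -0.0002159 ]), 'tau': array([ 5.64721831e-04, -5.82716238e+01,  2.93055475e+01,  6.99728832e+00,
        6.95289214e-03, -1.73808612e-04]), 'tool_pos': array([0.25449192, 0.62463216, 0.21123851]), 'eef_rot': array([ 3.08137091e+00, -6.03716125e-01, -2.45380653e-04]), 'wrist_force': array([0.91162918, 0.22146833, 0.30848124]), 'ft_torque': array([ 0.05117179, -0.00939314,  0.020851  ]), 'grip_force': 0.0, 'gripper_width': 0.08755173881491} 0.022
top 461.1098313050562 315.468134394704 227.8520627746812 [[-0.048 -0.97   0.238  0.446]
 [-0.999  0.045 -0.015  0.034]
 [ 0.004 -0.239 -0.971  0.772]
 [ 0.     0.     0.     1.   ]]
side 510.82314150450236 323.2786260145822 245.89459710155845 [[-0.815 -0.416  0.404  0.266]
 [-0.579  0.559 -0.593  0.527]
 [ 0.021 -0.718 -0.696  0.655]
 [ 0.     0.     0.     1.   ]]
```

View pics/top0.png

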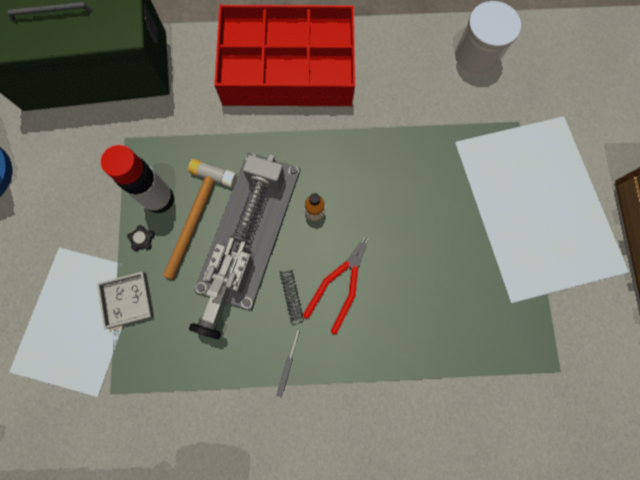

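View pics/side0.png

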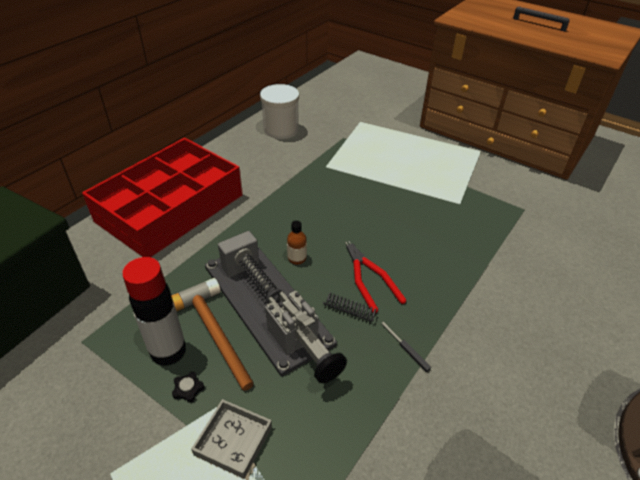

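```bash
cat > h.py <<'E'
from bench import manip
import numpy as np
def ray(c,u,v):
    M=c["world_from_camera"];return M[:3,3],M[:3,:3]@np.array([(u-c["cx"])/c["fx"],(v-c["cy"])/c["fy"],1])
def onplane(c,u,v,z):
    o,d=ray(c,u,v);return o+d*(z-o[2])/d[2]
def two(c1,p1,c2,p2):
    o1,d1=ray(c1,*p1);o2,d2=ray(c2,*p2)
    t=np.linalg.lstsq(np.c_[d1,-d2],o2-o1,rcond=None)[0];a=o1+t[0]*d1;b=o2+t[1]*d2
    return (a+b)/2,np.linalg.norm(a-b)
E
python3 - <<'E'
from h import *
import cv2
np.set_printoptions(precision=4,suppress=True)
C={n:manip.camera(n) for n in("top","side")}
def dark(c,x0,x1,y0,y1):
    g=c["pixels"].max(2)[y0:y1,x0:x1];m=(g<38).astype('uint8')
    n,l,s,ce=cv2.connectedComponentsWithStats(m);i=1+np.argmax(s[1:,4]);print(s[i]+[x0,y0,0,0,0],ce[i]+[x0,y0])
    k=np.argwhere(l==i)[:,::-1]+[x0,y0];return ce[i]+[x0,y0],cv2.fitEllipse(k.astype(np.float32))
pt=dark(C["top"],180,240,310,350);ps=dark(C["side"],300,360,335,395)
print(pt,ps);print("pad",two(C["top"],pt[0],C["side"],ps[0]))
b={n:onplane(C["top"],*p,.012) for n,p in dict(nl=(201,289),nr=(246,302),fr=(293,170),fl=(250,157)).items()}
for k in b:print(k,b[k])
bs={n:onplane(C["side"],*p,.012) for n,p in dict(nl=(284,364),nr=(331,341)).items()};print(bs)
print("can",onplane(C["top"],160,203,0),"can top",onplane(C["top"],122,163,.18), "dish",onplane(C["top"],125,300,.02))
for n,c,(x,y,w,h) in(("top",C["top"],(170,140,140,210)),("side",C["side"],(200,220,160,180))):
    f=c["pixels"][y:y+h,x:x+w,::-1];k=3 if n=="top" else 4
    cv2.imwrite(f"pics/{n}crop.png",cv2.resize(f,None,fx=600/h if n=="top" else 3.3,fy=600/h if n=="top" else 3.3,interpolation=cv2.INTER_CUBIC)[:600,:800])
E
```

```text
[190 324  31  15 193] [206.5648 331.0363]
[300 347  47  42 893] [325.3651 367.1814]
(array([206.5648, 331.0363]), ((205.45619201660156, 330.916748046875), (7.893293380737305, 28.77075958251953), 106.22190856933594)) (array([325.3651, 367.1814]), ((323.06219482421875, 363.129150390625), (31.303970336914062, 42.170021057128906), 131.15847778320312))
pad (array([0.4735, 0.1994, 0.0453]), np.float64(0.009080147661917804))
nl [0.5384 0.2147 0.012 ]
nr [0.5137 0.1412 0.012 ]
fr [0.739  0.0563 0.012 ]
fl [0.7668 0.1312 0.012 ]
{'nl': array([0.5412, 0.2142, 0.012 ]), 'nr': array([0.509 , 0.1405, 0.012 ])}
can [0.6932 0.2908 0.    ] can top [0.6953 0.2846 0.18  ] dish [0.5254 0.3352 0.02  ]
```

View pics/topcrop.png

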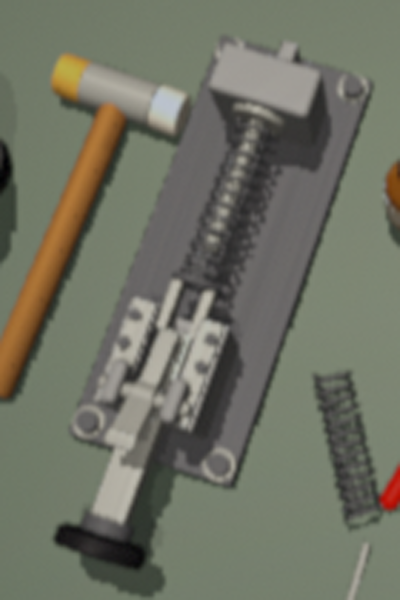

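View pics/sidecrop.png

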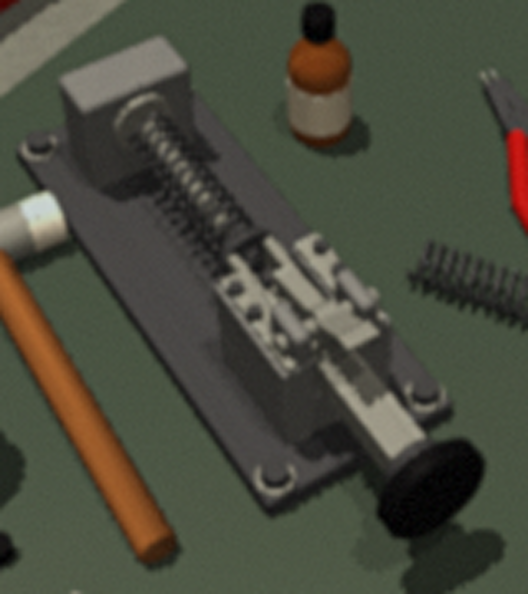

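Compressor centre is about (0.640, 0.136) with yaw -20.2°. That puts the pad face near (0.464, 0.2005), and the two-view pad point agrees to within a centimetre. I'll approach with the fingers closed.

Call:
{"op": "play_rows", "data": {"plan": [[0, 20, 22, 0, -0.035], [0, 28, 31, 0, 0], [0, 28, 31, 0, 0], [0, 28, 31, 0, 0], [0, 28, 31, 0, 0], [0, 28, 31, 0, 0], [0, 28, 31, 0, 0], [0, 28, 31, 0, 0], [0, 28, 31, 0, 0], [0, 28, 31, 0, 0]], "squeeze": 10}}

```text
clock: 1.2
tool_pos: [0.4055, 0.2468, 0.2123]
eef_rot: [-3.093, 0.549, -0.0]
wrist_force: [1.1, 0.5, 0.1]
gripper_width: 0.0132
grip_force: 0.0
```

```bash
cat > rel.py <<'E'
from h import *
from scipy.spatial.transform import Rotation as R
def rel():
    s=manip.get_state();M=R.from_rotvec(s["eef_rot"]).as_matrix()
    d=np.array([.464,.2005,.062])-s["tool_pos"]
    ax=np.array([.9385,-.3453,0])
    print("t",s["clock"],"tool frame mm to face centre",np.round(M.T@d*1e3,1),"yaw err",np.degrees(np.arctan2(M[1,0],M[0,0]))+20.2,"z",M[:,2].round(3),"F axis",s["wrist_force"]@ax,s["wrist_force"].round(1),"w",s["gripper_width"])
if __name__=="__main__":rel()
E
python3 rel.py
```

```text
t 1.2 tool frame mm to face centre [ 70.9  23.4 150.3] yaw err 0.061967062273790674 z [ 0.  0. -1.] F axis 0.8653474840882001 [1.1 0.5 0.1] w 0.013234906809362582
```

Call:
{"op": "play_rows", "data": {"plan": [[0, 13, 12, 5, 0], [0, 13, 11, 15, 0], [0, 0, 0, 25, 0], [0, 0, 0, 25, 0], [0, 0, 0, 25, 0], [0, 0, 0, 25, 0], [0, 0, 0, 20, 0], [0, 0, 0, 10, 0], [0, 0, 0, 0, 0], [0, 0, 0, 0, 0]]}}

```text
clock: 2.2
tool_pos: [0.4222, 0.2182, 0.0628]
eef_rot: [-3.093, 0.549, -0.001]
wrist_force: [0.2, -0.2, -0.5]
gripper_width: 0.0008
grip_force: 0.0
```

```bash
python3 - <<'E'
from rel import *
import cv2
rel()
t=manip.camera("top")["pixels"][260:380,150:290,::-1];s=manip.camera("side")["pixels"][270:430,240:400,::-1]
cv2.imwrite("pics/pre.png",np.hstack([cv2.resize(t,(400,400),interpolation=2),cv2.resize(s,(400,400),interpolation=2)]))
E
```

```text
t 2.2 tool frame mm to face centre [45.4  2.2  0.8] yaw err 0.06290940899703301 z [ 0.001  0.    -1.   ] F axis 0.2311259446909071 [ 0.2 -0.2 -0.5] w 0.0007915439107175644
```

View pics/pre.png

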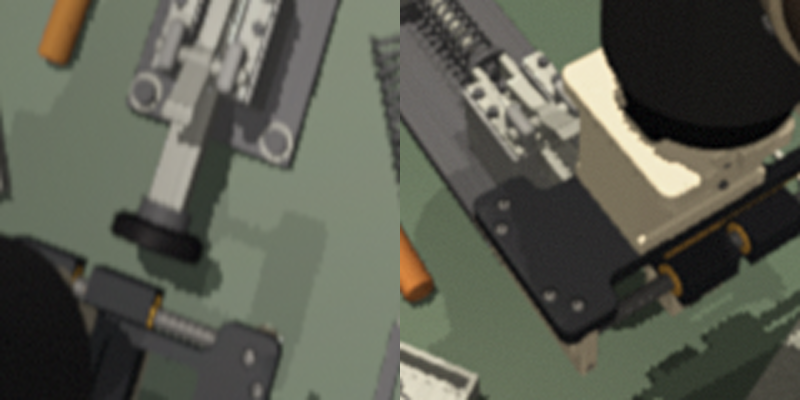

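The gripper stands square before the pad with the catch clear of it. I'll move up until there is contact, correcting y by 2 mm.

Call:
{"op": "play_rows", "data": {"plan": [[0, 6, 1, 0, 0], [0, 6, 1, 0, 0], [0, 6, 0, 0, 0], [0, 5, 0, 0, 0], [0, 4, 0, 0, 0], [0, 3, 0, 0, 0], [0, 3, 0, 0, 0], [0, 3, 0, 0, 0], [0, 0, 0, 0, 0], [0, 0, 0, 0, 0]]}}

```text
clock: 3.3
tool_pos: [0.4548, 0.2036, 0.0621]
eef_rot: [3.093, -0.55, -0.0]
wrist_force: [-0.6, 0.2, -0.4]
gripper_width: 0.0004
grip_force: 0.0
```

```bash
python3 rel.py
```

```text
t 3.3 tool frame mm to face centre [ 9.7 -0.3  0.1] yaw err 0.03914143702192874 z [-0. -0. -1.] F axis -0.6544007940622941 [-0.6  0.2 -0.4] w 0.00038557899601947287
```

Call:
{"op": "play_rows", "data": {"plan": [[0, 1, 0, 0, 0], [0, 1, 0, 0, 0], [0, 1, 0, 0, 0], [0, 0, 0, 0, 0], [0, 0, 0, 0, 0], [0, 0, 0, 0, 0], [0, 0, 0, 0, 0], [0, 0, 0, 0, 0], [0, 0, 0, 0, 0], [0, 0, 0, 0, 0]]}}

```text
clock: 4.3
tool_pos: [0.4577, 0.2026, 0.0622]
eef_rot: [-3.093, 0.55, -0.0]
wrist_force: [-1.1, -0.0, -0.1]
gripper_width: 0.0003
grip_force: 0.0
```

```bash
python3 rel.py
```

```text
t 4.3 tool frame mm to face centre [ 6.6 -0.2  0.2] yaw err 0.044824458929035416 z [ 0.  0. -1.] F axis -0.997741061735415 [-1.1 -0.  -0.1] w 0.00031557941712167614
```

Call:
{"op": "play_rows", "data": {"plan": [[0, 1, 0, 0, 0], [0, 1, 0, 0, 0], [0, 1, 0, 0, 0], [0, 0, 0, 0, 0], [0, 0, 0, 0, 0], [0, 0, 0, 0, 0], [0, 0, 0, 0, 0], [0, 0, 0, 0, 0], [0, 0, 0, 0, 0], [0, 0, 0, 0, 0]]}}

```text
clock: 5.3
tool_pos: [0.4605, 0.2016, 0.0622]
eef_rot: [-3.093, 0.55, -0.0]
wrist_force: [1.0, 0.9, -0.7]
gripper_width: 0.0001
grip_force: 0.0
```

```bash
python3 rel.py
```

```text
t 5.3 tool frame mm to face centre [ 3.6 -0.2  0.2] yaw err 0.045924245085895876 z [ 0.  0. -1.] F axis 0.6151421787620706 [ 1.   0.9 -0.7] w 5.164914110910532e-05
```

Nothing yet. I'll take one more 3 mm step and look at it as well.

Call:
{"op": "play_rows", "data": {"plan": [[0, 1, 0, 0, 0], [0, 1, 0, 0, 0], [0, 1, 0, 0, 0], [0, 0, 0, 0, 0], [0, 0, 0, 0, 0], [0, 0, 0, 0, 0], [0, 0, 0, 0, 0], [0, 0, 0, 0, 0], [0, 0, 0, 0, 0], [0, 0, 0, 0, 0]]}}

```text
clock: 6.3
tool_pos: [0.4633, 0.2005, 0.0622]
eef_rot: [-3.093, 0.55, -0.0]
wrist_force: [0.2, 0.1, -0.8]
gripper_width: 0.0002
grip_force: 0.0
```

```bash
python3 - <<'E'
from rel import *
import cv2
rel()
t=manip.camera("top")["pixels"][260:380,150:290,::-1];s=manip.camera("side")["pixels"][270:430,240:400,::-1]
cv2.imwrite("pics/c1.png",np.hstack([cv2.resize(t,(400,400),interpolation=2),cv2.resize(s,(400,400),interpolation=2)]))
E
```

```text
t 6.3 tool frame mm to face centre [ 0.6 -0.2  0.2] yaw err 0.04384507887158762 z [ 0.  0. -1.] F axis 0.21284928184120216 [ 0.2  0.1 -0.8] w 0.0002303988003595957
```

View pics/c1.png

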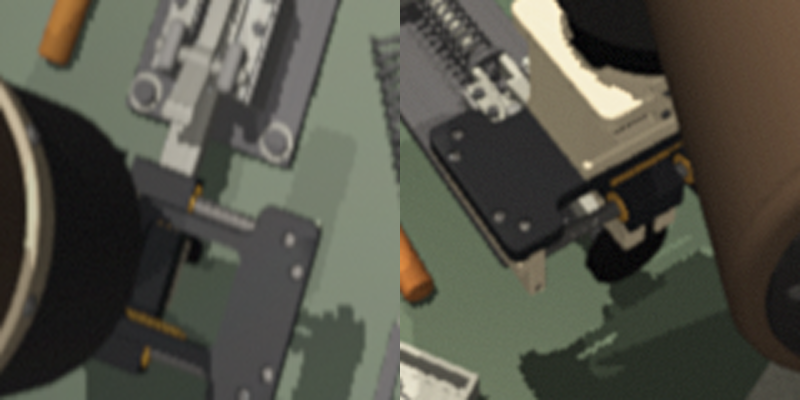

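```bash
python3 - <<'E'
from rel import *
import cv2
s=manip.get_state();M=R.from_rotvec(s["eef_rot"]).as_matrix();P=s["tool_pos"]
o=[]
for n in("wrist","side"):
    c=manip.camera(n);im=c["pixels"][:,:,::-1].copy();W=np.linalg.inv(c["world_from_camera"])
    for q,col in(((0,0,.022),(0,0,255)),((0,0,-.03),(0,255,0)),((0,.05,.022),(255,0,0)),((0.03,0,.022),(0,255,255))):
        p=W[:3,:3]@(P+M@np.array(q))+W[:3,3];u=(c["fx"]*p[0]/p[2]+c["cx"],c["fy"]*p[1]/p[2]+c["cy"]);print(n,q,np.round(u))
        if abs(u[0])<900 and abs(u[1])<900: cv2.circle(im,tuple(int(v) for v in u),2,col,-1)
    o.append(cv2.resize(im,(400,300)) if n=="wrist" else cv2.resize(im[290:410,240:400],(400,300),interpolation=2))
cv2.imwrite("pics/w1.png",np.hstack(o))
E
```

```text
wrist (0, 0, 0.022) [323. 273.]
wrist (0, 0, -0.03) [323. 316.]
wrist (0, 0.05, 0.022) [405. 274.]
wrist (0.03, 0, 0.022) [323. 226.]
side (0, 0, 0.022) [334. 375.]
side (0, 0, -0.03) [336. 353.]
side (0, 0.05, 0.022) [363. 357.]
side (0.03, 0, 0.022) [322. 359.]
```

View pics/w1.png

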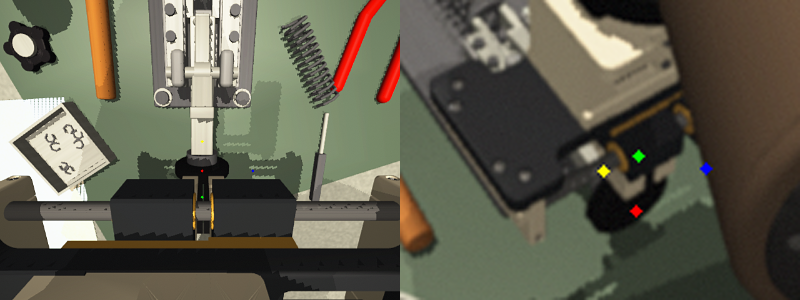

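```bash
python3 - <<'E'
from rel import *
c=manip.camera("wrist");g=c["pixels"].max(2).astype(int)
print(g[235:295:2,300],g[235:295:2,345],g[235:295:2,323])
o=np.array([.464,.2005]);ax=np.array([.9385,-.3453]);lat=np.array([-.3453,-.9385])
for u,v,z in((323,251,.075),(245*1.6,97*1.6,.012),(160*1.6,97*1.6,.012)):
    p=onplane(c,u,v,z);print((u,v),p.round(4),"along",(p[:2]-o)@ax,"lat",(p[:2]-o)@lat)
E
```

```text
[129 129 126  40  41  49  64  66  32  35  38  38  37  19  11  10  10  11
  12  11  15  13  13  53 113 118  17  22  23  22] [ 57  59  60  44  46  43  55  54  54  54  54  54  56  39  10  13  15  15
  13  11  14  15  12  52 113 117  16  22  21  23] [224 224 223 224 222 223 179  31 115 114  56  53  53  53  54  58   5  11
  13  10  13  12  16  15  13  15  14  13  15  14]
(323, 251) [0.4879 0.1916 0.075 ] along 0.025515130963841344 lat 7.128382504663954e-05
(392.0, 155.20000000000002) [0.5134 0.1358 0.012 ] along 0.06874727486893513 lat 0.043671720760795354
(256.0, 155.20000000000002) [0.5432 0.217  0.012 ] along 0.06861280931157945 lat -0.04279421426935142
```

Call:
{"op": "play_rows", "data": {"plan": [[0, 1, 0, 0, 0], [0, 1, 0, 0, 0], [0, 1, 0, 0, 0], [0, 0, 0, 0, 0], [0, 0, 0, 0, 0], [0, 0, 0, 0, 0], [0, 0, 0, 0, 0], [0, 0, 0, 0, 0], [0, 0, 0, 0, 0], [0, 0, 0, 0, 0]]}}

```text
clock: 7.55
tool_pos: [0.4661, 0.1995, 0.0622]
eef_rot: [-3.093, 0.55, -0.0]
wrist_force: [-0.1, -0.5, 0.8]
gripper_width: 0.0008
grip_force: 0.0
```

```bash
cat > pad.py <<'E'
from rel import *
rel()
c=manip.camera("wrist");g=c["pixels"].max(2).astype(int)
o=np.array([.464,.2005]);ax=np.array([.9385,-.3453])
col=g[:,323]; v=200+np.argmax(col[200:]<150)
p=onplane(c,323,v,.075);print("far rim v",v,"along mm",1e3*((p[:2]-o)@ax), col[v-3:v+25:2])
E
python3 pad.py
```

```text
t 7.55 tool frame mm to face centre [-2.4 -0.2  0.2] yaw err 0.04517133167239251 z [ 0.  0. -1.] F axis 0.10838577273812001 [-0.1 -0.5  0.8] w 0.0007721622224424226
far rim v 200 along mm 53.932594057654576 [104 112 198 232 231 230 228 229 228 228 228 228 228 228]
```

Call:
{"op": "play_rows", "data": {"plan": [[0, 1, 0, 0, 0], [0, 1, 0, 0, 0], [0, 1, 0, 0, 0], [0, 0, 0, 0, 0], [0, 0, 0, 0, 0], [0, 0, 0, 0, 0], [0, 0, 0, 0, 0], [0, 0, 0, 0, 0], [0, 0, 0, 0, 0], [0, 0, 0, 0, 0]]}}

```text
clock: 8.6
tool_pos: [0.4689, 0.1984, 0.0622]
eef_rot: [3.093, -0.55, -0.0]
wrist_force: [0.5, -0.7, 0.6]
gripper_width: 0.0006
grip_force: 0.0
```

```bash
sed -i 's/200+np.argmax(col\[200:\]/215+np.argmax(col[215:]/' pad.py; python3 pad.py
```

```text
t 8.6 tool frame mm to face centre [-5.3 -0.2  0.2] yaw err 0.04608919790241828 z [-0. -0. -1.] F axis 0.6728765415219115 [ 0.5 -0.7  0.6] w 0.0005608762670367881
far rim v 254 along mm 29.937432462610992 [232 194 120 103  30  50  56  55  57  56  56  57  59  12]
```

```bash
python3 - <<'E'
from rel import *
c=manip.camera("wrist");g=c["pixels"].max(2).astype(int)
o=np.array([.464,.2005]);ax=np.array([.9385,-.3453])
s=manip.get_state();t=(s["tool_pos"][:2]-o)@ax
for v in (262,276):
    for z in (.075,):
        p=onplane(c,323,v,z);print(v,z,1e3*((p[:2]-o)@ax), "tcp",t*1e3)
E
```

```text
262 0.075 25.71686669070787 tcp 5.349357401741232
276 0.075 18.177310568482593 tcp 5.349357401741232
```

Call:
{"op": "play_rows", "data": {"plan": [[0, 1, 0, 0, 0], [0, 1, 0, 0, 0], [0, 1, 0, 0, 0], [0, 0, 0, 0, 0], [0, 0, 0, 0, 0], [0, 0, 0, 0, 0], [0, 0, 0, 0, 0], [0, 0, 0, 0, 0], [0, 0, 0, 0, 0], [0, 0, 0, 0, 0]]}}

```text
clock: 9.7
tool_pos: [0.4718, 0.1974, 0.0622]
eef_rot: [-3.093, 0.55, -0.0]
wrist_force: [0.9, 0.8, 0.4]
gripper_width: 0.0006
grip_force: 0.0
```

```bash
python3 pad.py
```

```text
t 9.7 tool frame mm to face centre [-8.4 -0.2  0.2] yaw err 0.04384090041999755 z [ 0.  0. -1.] F axis 0.6078893356071571 [0.9 0.8 0.4] w 0.0006341870728796826
far rim v 255 along mm 32.412846372764726 [229 202 111 116 117 111  28  46  55  55  55  55  55  55]
```

Call:
{"op": "play_rows", "data": {"plan": [[0, 1, 0, 0, 0], [0, 1, 0, 0, 0], [0, 1, 0, 0, 0], [0, 1, 0, 0, 0], [0, 0, 0, 0, 0], [0, 0, 0, 0, 0], [0, 0, 0, 0, 0], [0, 0, 0, 0, 0], [0, 0, 0, 0, 0], [0, 0, 0, 0, 0]]}}

```text
clock: 10.75
tool_pos: [0.4755, 0.1961, 0.0622]
eef_rot: [-3.093, 0.55, -0.0]
wrist_force: [-0.7, 0.0, 0.2]
gripper_width: 0.0005
grip_force: 0.0
```

```bash
python3 - <<'E'
import pad,cv2,numpy as np
c=pad.c["pixels"][:,:,::-1]
cv2.imwrite("pics/w2.png",cv2.resize(c[150:330,200:440],(800,600),interpolation=2))
E
```

```text
t 10.75 tool frame mm to face centre [-12.3  -0.2   0.2] yaw err 0.047480053388913035 z [ 0.  0. -1.] F axis -0.6830955141959679 [-0.7  0.   0.2] w 0.0005272033764588196
far rim v 255 along mm 36.404598456759416 [241 186 120 122 121 120 121 121 126  52  36  58  56  57]
```

View pics/w2.png

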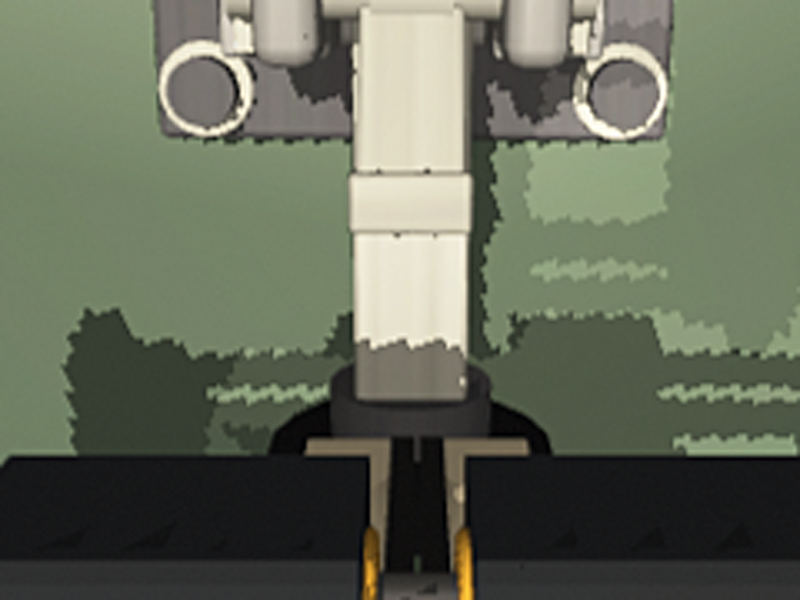

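```bash
python3 - <<'E'
from rel import *
rel()
c=manip.camera("wrist")
o=np.array([.464,.2005]);ax=np.array([.9385,-.3453]);print(c["world_from_camera"].round(3))
s=manip.get_state();print(s["tau"],s["qvel"].round(3))
f=lambda u,v:(200+u*.3,150+v*.3)
for n,(u,v),z in(("collar/pad",(410,436),.0645),("collar far",(410,402),.059),("bolt",(205,90),.012),("bolt",(620,90),.012),("step hi",(410,232),.059),("step lo",(410,174),.059),("plate edge",(300,137),.012),("finger top front",(330,440),.04)):
    p=onplane(c,*f(u,v),z);print(n,(1e3*((p[:2]-o)@ax)).round(1))
W=np.linalg.inv(c["world_from_camera"])
for a in(0,.0095):
  for h in (.022,.0,-.02):
    M=R.from_rotvec(s["eef_rot"]).as_matrix();p=W[:3,:3]@(s["tool_pos"]+M@np.array([a,0,h]))+W[:3,3];print(a,h,((c["fx"]*p[0]/p[2]+c["cx"]-200)/.3).round(),((c["fy"]*p[1]/p[2]+c["cy"]-150)/.3).round())
E
```

```text
t 10.8 tool frame mm to face centre [-12.4  -0.2   0.2] yaw err 0.04624922668014264 z [-0. -0. -1.] F axis -0.2517000957390755 [-0.   0.6 -0.6] w -4.3413299597127556e-05
[[-0.344 -0.899 -0.271  0.55 ]
 [-0.939  0.329  0.099  0.168]
 [ 0.001  0.288 -0.958  0.234]
 [ 0.     0.     0.     1.   ]]
[-4.30607370e-04 -4.25169933e+01  2.21527934e+01  5.25335312e+00
  6.70815515e-02 -4.56449811e-05] [ 0.     0.     0.    -0.002  0.001  0.001]
collar/pad 18.0
collar far 21.7
bolt 67.9
bolt 68.0
step hi 50.7
step lo 60.0
plate edge 58.8
finger top front 6.5
0 0.022 412.0 411.0
0 0.0 411.0 462.0
0 -0.02 411.0 518.0
0.0095 0.022 412.0 363.0
0.0095 0.0 411.0 408.0
0.0095 -0.02 411.0 460.0
```

```bash
python3 - <<'E'
from rel import *
import cv2
c=manip.camera("wrist");M=c["world_from_camera"].copy()
o=np.array([.464,.2005]);ax=np.array([.9385,-.3453])
obs=[(249,-.6),(259,5.35),(264,8.4),(271.5,12.35)]
for z in(.04,.05,.06,.065,.07,.08,.09):
    r=[]
    for v,t in obs: r.append(1e3*((onplane(c,323,v,z)[:2]-o)@ax)+t-12.35)
    print(z,np.round(r,1))
print("disc side", [(z,(1e3*((onplane(c,200+u*.3,150+.3*455,z)[:2]-o)@ax)).round(1),onplane(c,200+u*.3,150+.3*455,z).round(4)) for u in(270,550) for z in (.05,)])
cv2.imwrite("pics/full_w.png",c["pixels"][:,:,::-1])
s=manip.camera("side")["pixels"][290:410,260:400,::-1];t=manip.camera("top")["pixels"][270:370,150:270,::-1]
gam=lambda i:(255*(i/255.)**.45).astype('uint8')
cv2.imwrite("pics/g.png",np.hstack([cv2.resize(gam(s),(420,400),interpolation=2),cv2.resize(gam(t),(380,400),interpolation=2)]))
E
```

```text
0.04 [15.1 14.7 14.5 13.6]
0.05 [18.4 18.3 18.3 17.6]
0.06 [21.7 21.9 22.  21.6]
0.065 [23.3 23.7 23.9 23.6]
0.07 [25.  25.5 25.8 25.6]
0.08 [28.2 29.1 29.6 29.6]
0.09 [31.5 32.7 33.3 33.6]
disc side [(0.05, np.float64(8.0), array([0.4801, 0.2211, 0.05  ])), (0.05, np.float64(8.1), array([0.463 , 0.1745, 0.05  ]))]
```

View pics/g.png

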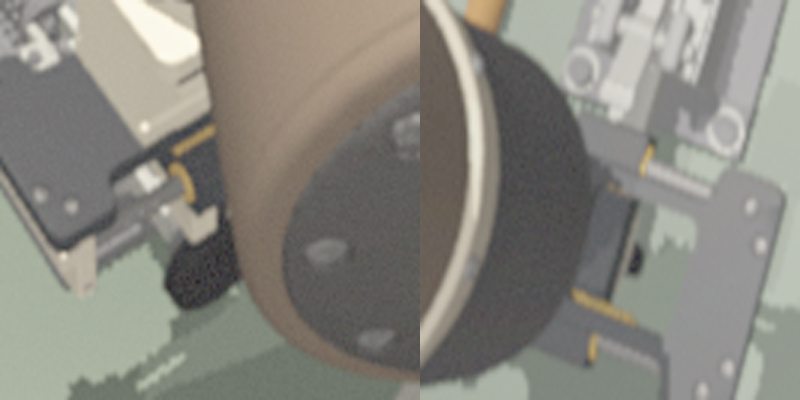

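```bash
python3 - <<'E'
from rel import *
c=manip.camera("side")
for nm,P,pts in(("pre",(.4222,.2182,.0628),[((314,414),-.0965),((314,414),-.065),((348,386),-.021),((348,386),0)]),("now",(.4755,.1961,.0622),[((288,387),-.0965),((288,387),-.065),((328,366),-.021),((328,366),0)])):
    ax=np.array([.9385,-.3453,0]);la=np.array([-.3453,-.9385,0]);P=np.array(P)
    for (u,v),l in pts:
        o,d=ray(c,u,v);t=(l-(o-P)@la)/(d@la);p=o+t*d;print(nm,(u,v),"lat",l,"along from tcp",(p-P)@ax,"z",p[2])
# wrist: lateral extent of finger flange u 305..530 vs real 42 mm -> depth -> z
c=manip.camera("wrist")
for w in(.040,.042,.044):
    D=c["fx"]*w/((530-305)*.3);v=282;o,d=ray(c,323,v);print(w,"depth",D,"z",(o+d*D)[2],"along from tcp",((o+d*D)[:2]-np.array([.4755,.1961]))@np.array([.9385,-.3453]))
E
```

```text
pre (314, 414) lat -0.0965 along from tcp -0.051997348220194466 z 0.1876469798111866
pre (314, 414) lat -0.065 along from tcp -0.006267559694644583 z 0.08164856596976233
pre (348, 386) lat -0.021 along from tcp -0.012604825730113648 z 0.11316799359443153
pre (348, 386) lat 0 along from tcp 0.01100144062449632 z 0.06009952174457378
now (288, 387) lat -0.0965 along from tcp -0.05577674308916848 z 0.159476293589702
now (288, 387) lat -0.065 along from tcp 0.0012194609402310813 z 0.04894543233489734
now (328, 366) lat -0.021 along from tcp -0.025992977097139634 z 0.09648831346244213
now (328, 366) lat 0 along from tcp 0.001649469747092955 z 0.042375332668611376
0.04 depth 0.20118302639679642 z 0.04876381312613007 along from tcp -0.0019052490246331442
0.042 depth 0.21124217771663625 z 0.039482058965568306 along from tcp -0.005969190838811603
0.044 depth 0.22130132903647604 z 0.030200304805006628 along from tcp -0.01003313265299006
```

The picture suggests the fingertips are riding over the pad's top edge with no contact, so they sit higher than the state implies. I'll back off, lower, and check the tips against clear background.

Call:
{"op": "play_rows", "data": {"plan": [[0, -10, 0, 0, 0], [0, -15, 0, 0, 0], [0, -15, 0, 0, 0], [0, -15, 0, 0, 0], [0, -5, 0, 0, 0], [0, 0, 0, 5, 0], [0, 0, 0, 5, 0], [0, 0, 0, 5, 0], [0, 0, 0, 0, 0], [0, 0, 0, 0, 0]]}}

```text
clock: 12.1
tool_pos: [0.4193, 0.2163, 0.0467]
eef_rot: [3.092, -0.55, -0.001]
wrist_force: [0.0, -0.1, -0.2]
gripper_width: 0.0006
grip_force: 0.0
```

```bash
python3 - <<'E'
from rel import *
import cv2
rel()
s=manip.get_state();M=R.from_rotvec(s["eef_rot"]).as_matrix();P=s["tool_pos"];o=[]
gam=lambda i:(255*(i/255.)**.5).astype('uint8')
for n,(x,y,w,h) in(("wrist",(220,150,200,190)),("side",(270,300,160,152)),("top",(140,270,160,152))):
    c=manip.camera(n);im=c["pixels"][:,:,::-1].copy();W=np.linalg.inv(c["world_from_camera"]);k=400/w
    im=cv2.resize(gam(im[y:y+h,x:x+w]),(400,int(h*k)),interpolation=2)
    for q,col in(((0,0,.022),(0,0,255)),((.0095,0,.022),(0,255,255)),((.0095,0,-.013),(0,255,0)),((0.0,0.021,.022),(255,0,0)),((0.0,-.021,.022),(255,0,0))):
        p=W[:3,:3]@(P+M@np.array(q))+W[:3,3];u=((c["fx"]*p[0]/p[2]+c["cx"]-x)*k,(c["fy"]*p[1]/p[2]+c["cy"]-y)*k);print(n,q,np.round(u))
        cv2.circle(im,tuple(int(v) for v in u),2,col,-1)
    if n!="top":o.append(im)
cv2.imwrite("pics/chk.png",np.hstack(o))
E
```

```text
t 12.1 tool frame mm to face centre [ 47.4  -0.6 -15.3] yaw err 0.012615753080744696 z [-0.001 -0.001 -1.   ] F axis 0.04947653328477734 [ 0.  -0.1 -0.2] w 0.000638195035124215
wrist (0, 0, 0.022) [207. 247.]
wrist (0.0095, 0, 0.022) [207. 218.]
wrist (0.0095, 0, -0.013) [207. 264.]
wrist (0.0, 0.021, 0.022) [275. 247.]
wrist (0.0, -0.021, 0.022) [139. 247.]
side (0, 0, 0.022) [210. 265.]
side (0.0095, 0, 0.022) [199. 252.]
side (0.0095, 0, -0.013) [203. 218.]
side (0.0, 0.021, 0.022) [241. 245.]
side (0.0, -0.021, 0.022) [178. 286.]
top (0, 0, 0.022) [143. 237.]
top (0.0095, 0, 0.022) [148. 222.]
top (0.0095, 0, -0.013) [134. 224.]
top (0.0, 0.021, 0.022) [175. 248.]
top (0.0, -0.021, 0.022) [111. 227.]
```

View pics/chk.png

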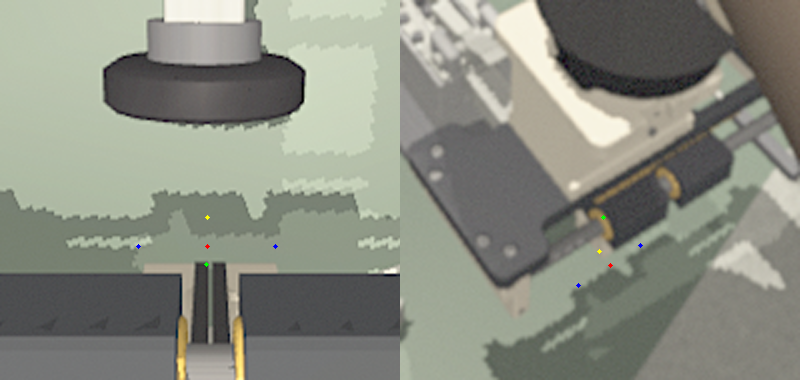

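Call:
{"op": "play_rows", "data": {"plan": [[0, 0, 0, 4, 0], [0, 0, 0, 4, 0], [0, 8, 0, 0, 0], [0, 8, 0, 0, 0], [0, 8, 0, 0, 0], [0, 6, 0, 0, 0], [0, 3, 0, 0, 0], [0, 2, 0, 0, 0], [0, 0, 0, 0, 0], [0, 0, 0, 0, 0]]}}

```text
clock: 13.25
tool_pos: [0.4519, 0.2046, 0.0392]
eef_rot: [3.093, -0.55, -0.0]
wrist_force: [0.7, -0.1, 0.2]
gripper_width: 0.0005
grip_force: 0.0
```

```bash
python3 rel.py
```

```text
t 13.25 tool frame mm to face centre [ 12.7  -0.3 -22.8] yaw err 0.03893733888127926 z [-0. -0. -1.] F axis 0.6598066239590732 [ 0.7 -0.1  0.2] w 0.00053155315305794
```

Call:
{"op": "play_rows", "data": {"plan": [[0, 1, 0, 0, 0], [0, 1, 0, 0, 0], [0, 1, 0, 0, 0], [0, 1, 0, 0, 0], [0, 1, 0, 0, 0], [0, 1, 0, 0, 0], [0, 0, 0, 0, 0], [0, 0, 0, 0, 0], [0, 0, 0, 0, 0], [0, 0, 0, 0, 0]]}}

```text
clock: 14.25
tool_pos: [0.4571, 0.2028, 0.0392]
eef_rot: [-3.093, 0.55, 0.001]
wrist_force: [-5.0, 3.4, 3.2]
gripper_width: 0.0001
grip_force: 2.8
```

```bash
python3 rel.py
```

```text
t 14.25 tool frame mm to face centre [  7.3  -0.2 -22.8] yaw err 0.04011878381357192 z [-0.001  0.    -1.   ] F axis -5.824265136474306 [-5.   3.4  3.2] w 5.4385725624140095e-05
```

Contact came at TCP -7 mm with 5.8 N, so the gripper really does sit about 35 mm higher than the state implies. The body corner in the side view shows the same offset. I'll back off slightly, go 8 mm lower for a central push, and come up to contact again.

Call:
{"op": "play_rows", "data": {"plan": [[0, -4, 0, 0, 0], [0, -4, 0, 0, 0], [0, 0, 0, 4, 0], [0, 0, 0, 4, 0], [0, 2, 0, 0, 0], [0, 2, 0, 0, 0], [0, 2, 0, 0, 0], [0, 1, 0, 0, 0], [0, 0, 0, 0, 0], [0, 0, 0, 0, 0]]}}

```text
clock: 15.25
tool_pos: [0.4562, 0.2029, 0.0308]
eef_rot: [3.093, -0.551, -0.002]
wrist_force: [-4.0, 3.3, 0.4]
gripper_width: 0.0004
grip_force: 2.5
```

```bash
python3 rel.py
```

```text
t 15.25 tool frame mm to face centre [  8.1  -0.5 -31.2] yaw err 0.0021945083456529346 z [-0.001 -0.    -1.   ] F axis -4.9487789237295 [-4.   3.3  0.4] w 0.0004408199296489263
```

Call:
{"op": "play_rows", "data": {"plan": [[0, 3, 0, 0, 0], [0, 4, 0, 0, 0], [0, 4, 0, 0, 0], [0, 4, 0, 0, 0], [0, 4, 0, 0, 0], [0, 4, 0, 0, 0], [0, 4, 0, 0, 0], [0, 3, 0, 0, 0], [0, 0, 0, 0, 0], [0, 0, 0, 0, 0]]}}

```text
clock: 16.25
tool_pos: [0.4839, 0.1925, 0.0308]
eef_rot: [3.092, -0.551, -0.003]
wrist_force: [-6.9, 3.6, 1.4]
gripper_width: 0.0004
grip_force: 4.0
```

```bash
python3 rel.py; python3 - <<'E'
from h import *
import cv2
c=manip.camera("wrist");cv2.imwrite("pics/w30.png",c["pixels"][:,:,::-1])
E
```

```text
t 16.25 tool frame mm to face centre [-21.5  -0.6 -31.2] yaw err -0.010324251702023446 z [-0.002 -0.    -1.   ] F axis -7.68171165086083 [-6.9  3.6  1.4] w 0.0003502033015701093
```

```bash
cat > avg.py <<'E'
from rel import *
F=[];T=[]
for i in range(8):
    manip.camera("wrist");s=manip.get_state();F.append(s["wrist_force"]);T.append(s["ft_torque"])
F=np.array(F);print(F.mean(0).round(2),F.std(0).round(2),"axis",F.mean(0)@np.array([.9385,-.3453,0]),"T",np.mean(T,0).round(3))
E
python3 avg.py; python3 rel.py
python3 - <<'E'
import cv2,numpy as np
g=cv2.imread("pics/w30.png").max(2);print(g[100:330:4,323]);print(g[200:300:6,280])
E
```

```text
[-6.69  3.82  1.61] [0.53 0.46 0.21] axis -7.598224009161547 T [ 1.386  2.456 -0.085]
t 16.7 tool frame mm to face centre [-21.4  -0.6 -31.2] yaw err -0.0014288240134270325 z [-0.002 -0.    -1.   ] F axis -7.177960934228963 [-6.2  3.9  2. ] w 0.000297374441633175
[251 251 251 251 251 251 251 251 251 251 251 251 251 251 252 217 228 240
 250 242 224 206 238 239 240 240 241 242 243 243 243 244 245 245 245 246
 247 212 229 227 225 227  58  13  12  13  16  16  17  17  16  12  11  11
  13  12  56  98]
[157 131 128 147 145 143 141 137 138 120  14  12  14  15  15  25  26]
```

```bash
python3 - <<'E'
from rel import *
c=manip.camera("wrist");g=c["pixels"].max(2)
o=np.array([.464,.2005]);ax=np.array([.9385,-.3453])
for v,z in((268,.062),(268,.05),(248,.059)):print(v,z,1e3*((onplane(c,323,v,z)[:2]-o)@ax))
print(g[250:290,323],g[250:290,300],g[250:290,345])
# plate edge / bolts in this view
r=g[60:200,260];print(r[::4])
E
```

```text
268 0.062 45.77381326208549
268 0.05 41.069487159901485
248 0.059 54.142014909284214
[231 230 230 230 228 229 228 227 226 226 225 224 227 227 228 235 225 144
  57  48  23   8  14  15  15  14  13  15  13  16  13  15  15  16  15  16
  17  18  19  17] [227 225 227 225 223 221 218 216 216 215 216 216 217 219 222 222 175  69
   1  12  12  14  16  15  14  15  13  15  15  15  17  14  18  16  17  17
  21  28  27  27] [38 37 38 38 37 37 55 73 76 77 78 77 79 79 84 72 36 11 17 18 16 19 18 19
 19 19 19 22 18 11 13 15 17 20 17 14 22 27 26 28]
[142 143  42 252 251 251 251 251 251 129 139 139 138 137 172 249 247 246
 246 245 252 201 236 255 255 252 190 232 255 232 193 174 240 239  76]
```

Call:
{"op": "play_rows", "data": {"plan": [[0, 2, 0, 0, 0], [0, 3, 0, 0, 0], [0, 3, 0, 0, 0], [0, 3, 0, 0, 0], [0, 2, 0, 0, 0], [0, 0, 0, 0, 0], [0, 0, 0, 0, 0], [0, 0, 0, 0, 0], [0, 0, 0, 0, 0], [0, 0, 0, 0, 0]]}}

```text
clock: 17.75
tool_pos: [0.4953, 0.1882, 0.0308]
eef_rot: [3.092, -0.551, -0.004]
wrist_force: [-11.3, 5.8, 4.2]
gripper_width: 0.0007
grip_force: 6.2
```

```bash
python3 avg.py; python3 rel.py
```

```text
[-11.01   6.17   4.26] [0.49 0.61 0.58] axis -12.462564828416031 T [ 2.172  3.895 -0.108]
t 18.15 tool frame mm to face centre [-33.8  -0.7 -31.1] yaw err -0.005287170292728405 z [-0.003 -0.    -1.   ] F axis -12.765387350327043 [-11.5   5.8   3.7] w 0.00023580359879076342
```

About 42 mm of travel at 12.5 N, which lies inside the window. I'll let go by backing straight off.

Call:
{"op": "play_rows", "data": {"plan": [[0, -2, 0, 0, 0], [0, -3, 0, 0, 0], [0, -3, 0, 0, 0], [0, -3, 0, 0, 0], [0, -5, 0, 0, 0], [0, -10, 0, 0, 0], [0, -20, 0, 0, 0], [0, -25, 0, 0, 0], [0, -20, 0, 0, 0], [0, 0, 0, 0, 0]]}}

```text
clock: 19.15
tool_pos: [0.41, 0.2196, 0.0314]
eef_rot: [-3.093, 0.548, 0.0]
wrist_force: [0.2, 0.3, -0.1]
gripper_width: 0.0006
grip_force: 0.0
```

Call:
{"op": "play_rows", "data": {"plan": [[0, 0, 0, -10, 0], [0, 0, 0, -20, 0], [0, 0, -20, -25, 0], [0, 0, -30, -25, 0], [0, 0, -40, -25, 0], [0, 0, -40, -20, 0], [0, 0, -40, 0, 0], [0, 0, -30, 0, 0], [0, 0, 0, 0, 0], [0, 0, 0, 0, 0]]}}

```text
clock: 20.15
tool_pos: [0.4811, 0.407, 0.156]
eef_rot: [3.092, -0.55, -0.0]
wrist_force: [-0.4, -1.2, -0.2]
gripper_width: 0.0005
grip_force: 0.0
```

```bash
python3 - <<'E'
from rel import *
import cv2
rel()
o=np.array([.464,.2005,.05]);ax=np.array([.9385,-.3453,0]);la=np.array([-.3453,-.9385,0])
old=cv2.imread("pics/top0.png").max(2)
c=manip.camera("top");new=c["pixels"].max(2);cv2.imwrite("pics/top_end.png",c["pixels"][:,:,::-1])
W=np.linalg.inv(c["world_from_camera"])
def samp(im,a,l=0,z=.059):
    p=W[:3,:3]@(o+a*ax+l*la+[0,0,z-.05])+W[:3,3];return int(im[int(round(c["fy"]*p[1]/p[2]+c["cy"])),int(round(c["fx"]*p[0]/p[2]+c["cx"]))])
for l,z in((0,.075),(.018,.062),(-.018,.062)):
    for n,im in(("old",old),("new",new)):print(l,n,[samp(im,a/1e3,l,z) for a in range(-20,66,3)])
d=(cv2.absdiff(old,new)>40).astype('uint8');n,L,s,ce=cv2.connectedComponentsWithStats(d);print([(list(map(int,s[i]))) for i in range(1,n) if s[i,4]>25])
E
```

```text
t 20.15 tool frame mm to face centre [ 55.2 199.7  94.2] yaw err 0.022609949484035496 z [-0.    -0.001 -1.   ] F axis 0.01089232938045106 [-0.4 -1.2 -0.2] w 0.0004814476683467459
0 old [121, 122, 122, 121, 123, 84, 69, 52, 52, 49, 35, 63, 98, 100, 146, 178, 178, 178, 178, 179, 179, 179, 180, 140, 135, 143, 150, 176, 183]
0 new [122, 122, 123, 122, 123, 124, 123, 125, 125, 126, 126, 125, 126, 124, 108, 69, 71, 64, 50, 54, 41, 54, 99, 88, 104, 143, 151, 178, 185]
0.018 old [124, 123, 120, 79, 72, 72, 70, 37, 19, 19, 17, 29, 54, 55, 55, 55, 54, 54, 55, 60, 67, 59, 69, 71, 62, 55, 60, 61, 62]
0.018 new [125, 124, 124, 125, 125, 126, 125, 125, 125, 126, 126, 127, 126, 82, 71, 71, 72, 60, 20, 20, 21, 37, 53, 55, 54, 52, 49, 51, 62]
-0.018 old [121, 121, 121, 122, 122, 123, 119, 46, 24, 23, 26, 108, 124, 124, 123, 123, 123, 123, 124, 124, 124, 124, 125, 125, 125, 84, 98, 106, 110]
-0.018 new [122, 122, 123, 123, 123, 124, 125, 124, 125, 124, 124, 124, 125, 125, 125, 125, 126, 114, 30, 26, 20, 77, 126, 126, 126, 85, 101, 109, 111]
[[228, 220, 24, 38, 341], [224, 238, 8, 17, 36], [0, 294, 151, 177, 13833], [196, 299, 24, 25, 332], [222, 311, 12, 18, 111], [189, 319, 38, 30, 583]]
```

The pad has moved in 32 mm, 10 to 11 samples of 3 mm, so it rests on the middle tooth. The arm is clear of everything.

```bash
python3 -c "
from bench import manip
print(manip.close_job())"
```

```text
the job is handed in; nothing more can be done
None
```

The job is handed in: the slide is latched on the middle tooth, measured about 32 mm in from fully out after I let go, at about 20 s on the robot's clock, with nothing else touched as far as the cameras showed.

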